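# Park the culture plate in the free bay

### The arm

A 6-joint arm with a two-finger parallel gripper is mounted at the origin on a cart in front of the work surface, level with it; the furniture and walls round the work are solid. World frame = base frame: x ahead of the robot, y to its left, z up, the work surface at z = 0. Lengths are in m, angles in rad, forces in N, time in s.
With the tool pointing down it reaches from about 0.425 to 0.95 m from the base axis. Payload 3.5 kg.
Tool frame: the origin (TCP) lies midway between the tips of the shut fingers; the grasp point (between the pads) lies 19 mm behind it (ctrl.pinch_z is the distance from the TCP to the grasp point, in m); z points along the fingers, y is the line along which they close (so a half turn about z gives the same grasp; the last joint's range is limited). The gripper opens to 85 mm and grips with 20 to 120 N. Pads are 22 mm wide; open, the fingers measure 114 mm over their backs; the gripper's body (76 mm by 85 mm) begins 54 mm behind the grasp point. The pads swing forward as they close: fully open they stand 13 mm farther back than shut.
Start: joints at [-1.29, 0.286, 1.577, -0, 1.279, -0.15], TCP at [0.282, -0.613, 0.231] pointing down, gripper open.
Joint ranges: [-2.77, 2.77], [-0.9, 2.22], [0.21, 2.48], [-1.53, 4.67], [0.24, 2.81], [-2.84, 2.84]. Speed limits (rad/s): [2.79, 2.79, 3.14, 3.14, 3.14, 3.14].

### API

Orientations are given as a unit quaternion [x, y, z, w].
In Python, from plant import get_state, viewer, sign_off, ctrl gives the robot as it stands. The module is installed in compiled form; this text tells all that it offers.
- The arm moves only by the shell command python3 -m handwheel 'ROWS' [FORCE]. ROWS is JSON, a list that holds one entry, the list of rows, each a list of 5 numbers: the finger opening in m, from 0 to 0.0854, then the shift along the tool's x, y, z in m, then the turn about the tool's z in degrees. In form: [[[claw, x, y, z, spin], ...]]. A call has 1 to 12 rows; each row shifts and turns the commanded pose from where the row before left it, along the tool's axes as they then stand; what a row does not reach is not made up. A row lasts 1/12 s, in which the tool goes at most 41.7 mm and 7.16 degrees, less where a joint would pass 70% of its speed; a pose out of reach is approached as far as the arm can. A call is refused whole if a number of a shift passes 0.0417 or a number of a turn 7.16, either way. A call with a gripper value outside its range is refused whole. The fingers move at their own pace and stop on an object; FORCE is the grip in N (left out, the last holds). Time passes only in rows, so rows that do not move let the fingers close. It gives the time, the measured TCP pose, the force, the opening and the grip force at its end, in the units of the state.
- get_state(): the state, without advancing time (a new reading comes with each control period).
- viewer.read_camera(name): name is "side" or "top"; returns the picture (480x640x3 uint8, blue, green, red); there is no depth.
- viewer.camera_params(name): a dict with "fov_y" (degrees; the focal length in pixels is half the picture's height over the tangent of half this angle, whatever the lens; pixels are square), "cx", "cy" (the principal point, pixels), "k1" (the pictures are not rectified: a ray, as slopes to the right and down, at radius r is drawn at 1 + k1 r^2 times it, then the intrinsics apply), "xyz" and "attitude" of the camera in the world. Camera axes: x right, y up, looking along -z (the intrinsics and any distortion apply to the point x, -y, -z); pixel columns grow to the right and rows downward; lengths in m; the calibration is good to about 2 mm. A picture is of the moment at which its call begins. camera_params takes no time and is no camera call.
- sign_off(): hands the job in; it is judged then, once.
Trained networks look in the newest picture that a camera, given by its name, has taken for a name from the list of things; names that differ only in an ending like _2 or _b are one class to them, and where a whole thing is asked for, a point or a joint stands for the part that bears it (a point fixed in the world has none). Each returns a list of dicts, best first, with "confidence" (0 to 1); they miss things now and then, are a little off and sometimes report something else, mostly with a low value. They report only what shows in the picture. A call takes as long as a camera call. They do not tell look-alikes from the thing itself.
- viewer.look_for(camera, name): "extent" ([left, top, width, height] as shares, 0 to 1, of the picture: columns of its width, rows of its height, round what is visible of it).
- viewer.outline_of(camera, name): "mask" (480x640 bool, what is visible of it) and "extent" ([left, top, width, height] as shares, 0 to 1, of the picture: columns of its width, rows of its height, round what is visible of it).
- viewer.pinpoint(camera, name): "xy" ([column, row] as shares, 0 to 1, of the picture: columns of its width, rows of its height: a listed point, or the origin of a listed thing).
The state is a dict: "time": time; "qpos": joint angles; "dq": joint speeds; "joint_efforts": joint torques, N m; "eef_pos": TCP position; "tcp_rot": TCP orientation; "contact_force": force on the tool from outside, world axes, zero at the start; "wrist_torque": the same for the moment, N m; "opening": opening from 0.0 (shut) to 1.0 (fully open); "finger_force": force on a finger pad.
Only numpy, scipy, OpenCV 4.12 (cv2) and the standard library are available. Lean on these libraries where they do the work, as an engineer would, in place of code of your own. Each camera call takes 0.05 s, during which the arm holds its last target. There are 200 camera calls.

### The job

Put the loose culture plate away in whichever bay of the parking station is free: slide it along the bench, without lifting it, until it sits fully home against the back stop; if the station's sliding keeper is in the way, first move it aside by its knob. Then bring the keeper to the middle of its rail so that it stands across both plates. Leave the plate that is already parked and the other things on the bench where they are.

Things in the scene. Friction and masses are not known exactly. Their poses are not given: they have to be found in the camera images.
- dock: grey plastic parking station fixed on the bench, 0.31 m wide (y), two bays side by side, open to -x, floorless: plates slide on the bench. Origin: bench level, between the bays, at the depth of a home plate's centre. Its frame, mm: stop face x=43; divider 8 thick on y=0 from x=-40; outer walls' inner faces y=+/-140, flaring outward x=-41 to -60. Walls 26 high; rail along y at x=62, posts 60 high.
- bay_left (a point): point on the bench in the middle of the left (+y) bay, 72 mm from the station's origin: a fully home plate's centre is here. The bay is 136 mm wide (y) for a plate 128 mm wide, its mouth faces -x of the station
- bay_right (a point): the same for the right (-y) bay, which is alike
- keeper (a joint): sliding keeper (aluminium strap on a black carriage): offset from the rail's middle in m along the station's y, -0.065 right end, 0 middle, +0.065 left end; friction 1.2 N, stays where left. Strap 30 mm wide over the bays, 40 to 44 mm up; its turned-down lip, 70 mm wide (y), 6 to 44 mm up, x = -56 to -52 mm of the station, bars a bay it stands before; at one end the other bay is open
- keeper_knob (a point): middle of the keeper's upright round black knob, 16 mm in diameter, standing on the strap from 47 to 92 mm above the bench; this point is 75 mm above the bench and at x = 0 in the station's frame, y = the keeper's value
- loose_plate: clear lidded culture plate, 86 (x) x 128 (y) x 20 mm high, 50 to 110 g, flat on the bench in front of the station, its long side roughly towards the robot; origin at the centre of its underside; too wide to grip across
- parked_plate: a second, similar culture plate, 86 x 128 x 20 mm, already home in one of the two bays (either one); origin at the centre of its underside
- blue_bottle: bystander: dark bottle with screw cap, 54 mm in diameter, 95 mm high, to the right; origin under its centre
- slide_box: bystander: box of slides, 35 x 85 x 36 mm, to the left; origin under its centre
- bench_timer: bystander: bench timer, 58 x 64 x 18 mm, to the left; origin under its centre
- marker: bystander: marker pen, 16 x 130 x 17 mm, to the right; origin under its centre
Not all that is in view belongs to the job. What is shaped like the loose_plate but pink or turquoise is not meant.

How it is judged:
By the outcome, as a careful person would: the job done as asked, in the order asked, and still so for the second after the job is handed in, with the robot touching nothing.
It also fails if it takes over 61 s, if anything falls off the work surface, if the arm or the gripper's body presses on something with over 40 N, if the wrist force passes 120 N, or if a joint passes its speed limit or range.

## Working session

There is one attempt and no reset: what is moved stays moved. The work goes in short steps, Python scripts to look and compute and a shell command to move; the robot and the scene stay as the last step left them, time stands still between calls to the robot, and variables do not carry over. Pictures are saved under pics/ and viewed, at most 10 in all, crops included, and the job is handed in when it is done.

```bash
mkdir -p pics; cat > h.py <<'E'
import numpy as np,cv2
from scipy.spatial.transform import Rotation as R
from plant import get_state, viewer, sign_off, ctrl
def pix2w(cam,u,v,z):
    p=viewer.camera_params(cam); f=240/np.tan(np.radians(p['fov_y'])/2)
    d=np.array([(u-p['cx'])/f,(v-p['cy'])/f]); s=d.copy()
    for _ in range(30): s=d/(1+p['k1']*(s@s))
    a=p['attitude']; Rm=R.from_quat(a).as_matrix()
    ray=Rm@np.array([s[0],-s[1],-1]); c=np.array(p['xyz'])
    return c+ray*(z-c[2])/ray[2]
def w2pix(cam,P):
    p=viewer.camera_params(cam); f=240/np.tan(np.radians(p['fov_y'])/2)
    q=R.from_quat(p['attitude']).as_matrix().T@(np.array(P)-p['xyz'])
    s=np.array([q[0],-q[1]])/-q[2]; s=s*(1+p['k1']*(s@s))
    return s*f+[p['cx'],p['cy']]
E
python3 - <<'E'
from h import *
for c in('top','side'):
    print(c,viewer.camera_params(c)); cv2.imwrite(f'pics/{c}0.png',viewer.read_camera(c))
Z=dict(keeper_knob=.075)
for n in['dock','bay_left','bay_right','keeper_knob','loose_plate','parked_plate']:
  for c in('top','side'):
    for d in viewer.pinpoint(c,n)[:3]:
        u,v=d['xy'][0]*640,d['xy'][1]*480
        print(n,c,round(d['confidence'],2),round(u),round(v),pix2w(c,u,v,Z.get(n,0)).round(4))
s=get_state();print(s['eef_pos'],s['tcp_rot'],s['opening'],s['time'],ctrl.pinch_z)
E
```

```text
top {'fov_y': 54.542134191085026, 'cx': 323.6930510843167, 'cy': 247.54378360518822, 'k1': -0.01073412647200146, 'xyz': array([0.43149207, 0.0718838 , 1.23276731]), 'attitude': array([-0.03287526,  0.03088388,  0.71115517, -0.70158658])}
side {'fov_y': 54.5963656823276, 'cx': 320.3686190291086, 'cy': 236.16421101617786, 'k1': 0.03666334594065412, 'xyz': array([ 1.07272026, -0.53594519,  1.08249535]), 'attitude': array([0.31259213, 0.11902464, 0.35568636, 0.8727007 ])}
dock top 0.77 348 201 [0.6681 0.0085 0.    ]
dock top 0.22 350 199 [0.672  0.0026 0.    ]
dock side 0.6 348 294 [0.6675 0.0131 0.    ]
bay_left side 0.76 361 280 [0.664  0.0725 0.    ]
bay_left side 0.53 213 357 [ 0.5519 -0.3546  0.    ]
bay_right side 0.87 326 307 [ 0.6511 -0.0576  0.    ]
keeper_knob top 0.9 353 196 [ 6.663e-01 -5.000e-04  7.500e-02]
keeper_knob side 0.85 340 276 [0.6438 0.0019 0.075 ]
keeper_knob side 0.74 364 278 [0.693  0.0416 0.075 ]
loose_plate top 0.71 433 283 [ 0.4453 -0.2138  0.    ]
loose_plate top 0.7 350 271 [0.4795 0.0072 0.    ]
loose_plate top 0.67 164 299 [0.4137 0.4985 0.    ]
loose_plate side 0.86 233 294 [ 0.4465 -0.2048  0.    ]
loose_plate side 0.58 300 252 [0.4719 0.0226 0.    ]
loose_plate side 0.51 346 293 [0.6629 0.0122 0.    ]
parked_plate top 0.72 379 205 [ 0.6562 -0.0752  0.    ]
parked_plate side 0.74 211 357 [ 0.5491 -0.3577  0.    ]
parked_plate side 0.66 324 307 [ 0.6489 -0.0622  0.    ]
[ 0.28191016 -0.61329185  0.2313565 ] [9.76893139e-01 2.13728319e-01 1.65212527e-05 1.04817398e-05] 0.9982410299525063 0.7 0.0187
```

View pics/top0.png

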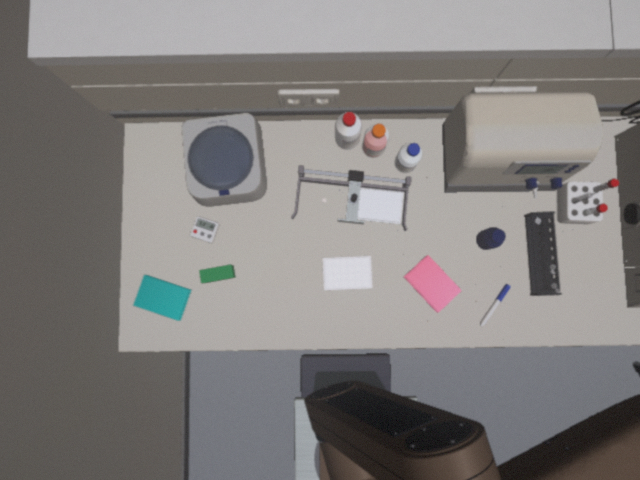

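View pics/side0.png

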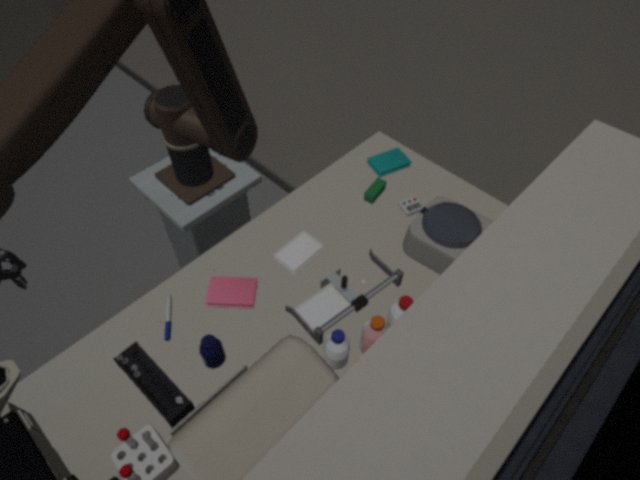

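White plate, clear, at top (348,273) / side (298,252); pink at top (433,283) and turquoise at top (163,298) are the look-alikes. The white one fits: it is clear and lies in front of the station. The parked plate is in the right bay, so the left bay is free. I'll confirm this in an enlarged crop.

```bash
python3 - <<'E'
from h import *
im=viewer.read_camera('top'); c=cv2.resize(im[155:305,280:480],None,fx=4,fy=4,interpolation=cv2.INTER_CUBIC)
cv2.imwrite('pics/crop1.png',cv2.convertScaleAbs(c,alpha=1.3))
for n,z in(('loose_plate',.02),('parked_plate',.02),('dock',.03),('keeper',.044)):
    for d in viewer.outline_of('top',n)[:3]:
        m=d['mask'].astype(np.uint8); cs,_=cv2.findContours(m,0,2); k=max(cs,key=cv2.contourArea)
        b=cv2.boxPoints(cv2.minAreaRect(k))
        w=np.array([pix2w('top',u,v,z)[:2] for u,v in b])
        e=[w[1]-w[0],w[2]-w[1]]; e=max(e,key=np.linalg.norm)
        print(n,round(d['confidence'],2),b.round().tolist(),w.mean(0).round(4),'ang',np.degrees(np.arctan2(e[1],e[0])).round(1),[np.linalg.norm(w[i]-w[i+1]).round(3) for i in(0,1)])
E
```

```text
loose_plate 0.96 [[322.0, 257.0], [371.0, 255.0], [372.0, 288.0], [323.0, 290.0]] [0.4753 0.0148] ang -88.4 [np.float64(0.128), np.float64(0.085)]
loose_plate 0.89 [[402.0, 277.0], [428.0, 253.0], [462.0, 290.0], [437.0, 314.0]] [ 0.4434 -0.2062] ang -138.2 [np.float64(0.092), np.float64(0.13)]
loose_plate 0.55 [[132.0, 305.0], [144.0, 273.0], [191.0, 289.0], [180.0, 322.0]] [0.4171 0.4972] ang -109.6 [np.float64(0.088), np.float64(0.132)]
parked_plate 0.63 [[357.0, 221.0], [360.0, 187.0], [403.0, 190.0], [401.0, 224.0]] [ 0.6515 -0.0761] ang -94.8 [np.float64(0.09), np.float64(0.115)]
dock 0.89 [[292.0, 217.0], [298.0, 164.0], [411.0, 176.0], [405.0, 229.0]] [6.742e-01 5.000e-04] ang -97.1 [np.float64(0.142), np.float64(0.3)]
dock 0.51 [[338.0, 170.0], [365.0, 170.0], [365.0, 224.0], [338.0, 224.0]] [ 6.726e-01 -1.000e-04] ang 178.8 [np.float64(0.071), np.float64(0.143)]
keeper 0.93 [[338.0, 223.0], [339.0, 170.0], [363.0, 170.0], [362.0, 223.0]] [0.6713 0.0033] ang -2.1 [np.float64(0.139), np.float64(0.063)]
```

View pics/crop1.png

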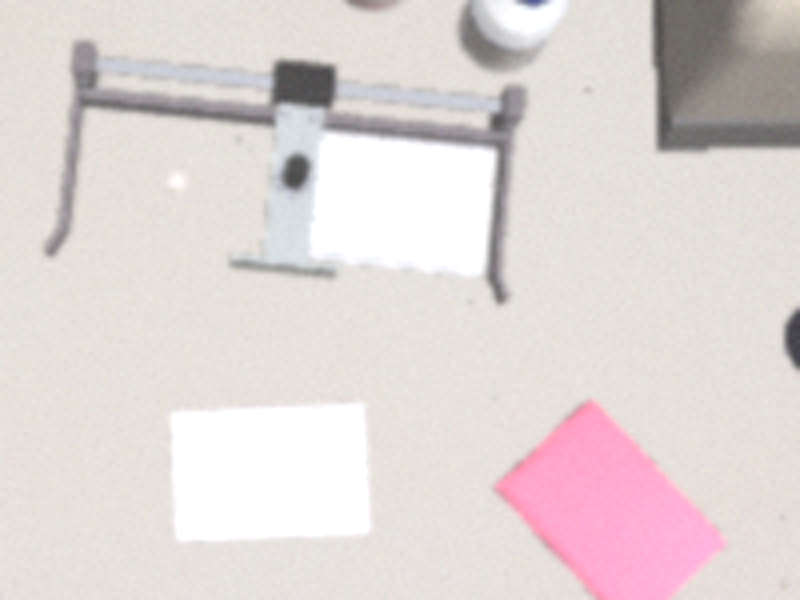

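The crop shows the clear loose plate at top (348,273), distinct from the pink one. The parked plate is in the right bay and the left bay is empty. The keeper is near the rail's middle and bars both bays, so it goes right first. Next I fit the dock pose.

```bash
cat > fit.py <<'E'
from h import *
from scipy.optimize import least_squares
F=lambda p:np.array(p)/4+[279.6,154.6]
obs=[((62,'p',60),F((86,44))),((62,'-p',60),F((513,90))),
((-60,'t',26),F((50,250))),((-60,'-t',26),F((503,298))),
((-54,'k35',44),F((232,261))),((-54,'k-35',44),F((335,271))),((0,'k',92),F((297,161)))]
def pt(x,a):
    ox,oy,th,k,p,t=x; n,y,z=a
    y={'p':p,'-p':-p,'t':t,'-t':-t,'k35':k+.035,'k-35':k-.035,'k':k}[y]; n/=1000
    c,s=np.cos(th),np.sin(th); return [ox+c*n-s*y,oy+s*n+c*y,z/1000]
r=least_squares(lambda x:np.concatenate([w2pix('top',pt(x,a))-o for a,o in obs]),[.66,.01,-.1,0,.15,.15])
x=r.x;print('dock',x.round(4),'yawdeg',np.degrees(x[2]).round(2));print(r.fun.reshape(-1,2).round(1))
th=x[2];Rm=np.array([[np.cos(th),-np.sin(th)],[np.sin(th),np.cos(th)]])
D=lambda px,py:(x[:2]+Rm@[px,py])
print('knob',D(0,x[3]),'bayL',D(0,.072),'bayR',D(0,-.072),'knob right end',D(0,-.065))
q=np.array([[172,412],[364,404],[370,534],[177,541]])
w=np.array([pix2w('top',*F(a),.02)[:2] for a in q]);print('plate',w.mean(0).round(4),w.round(4).tolist())
e=w[0]-w[1]+w[3]-w[2];print('plate yaw',np.degrees(np.arctan2(-e[0],e[1])).round(2),'in dock',(Rm.T@(w.mean(0)-x[:2])).round(4))
E
python3 fit.py
python3 -c "
from h import *
print(R.from_quat(get_state()['tcp_rot']).as_matrix().round(3))"
```

```text
dock [ 0.6652  0.0011 -0.1214 -0.0036  0.1377  0.1489] yawdeg -6.95
[[-0.2  2.5]
 [-0.2  2.3]
 [ 0.  -0.7]
 [ 0.  -0.6]
 [-0.5 -2. ]
 [ 0.8 -1.6]
 [ 0.1  0.1]]
knob [ 0.66478728 -0.00242581] bayL [0.67393786 0.07259806] bayR [ 0.65650354 -0.07034264] knob right end [ 0.65735104 -0.06339414]
plate [0.4745 0.014 ] [[0.5149, 0.0778], [0.5184, -0.0476], [0.4338, -0.0496], [0.431, 0.0756]]
plate yaw 1.45 in dock [-0.1909 -0.0103]
[[ 0.909  0.418  0.   ]
 [ 0.418 -0.909  0.   ]
 [ 0.    -0.    -1.   ]]
```

```bash
python3 -m handwheel '[[[0.05,0,0,0,6.33],[0.05,0,0,0,6.33],[0.05,0,0,0,6.33],[0.05,0,0,0,6.33],[0.05,0,0,0,6.33],[0.05,0.017,-0.0363,0,0],[0.05,0.017,-0.0363,0,0],[0.05,0.017,-0.0363,0,0],[0.05,0.017,-0.0363,0,0],[0.05,0.017,-0.0363,0,0],[0.05,0.017,-0.0363,0,0],[0.05,0.017,-0.0363,0,0]]]' 20
python3 -m handwheel '[[[0.05,0.017,-0.0363,0,0],[0.05,0.017,-0.0363,0,0],[0.05,0.017,-0.0363,0,0],[0.05,0.017,-0.0363,0,0],[0.05,0.017,-0.0363,0,0],[0.05,0.017,-0.0363,0,0],[0.05,0.017,-0.0363,0,0],[0.05,0.017,-0.0363,0,0],[0.05,0.017,-0.0363,0,0],[0.05,0.017,-0.0363,0,0],[0.05,0.017,-0.0363,0,0],[0.05,0,0,0,0]]]'
python3 - <<'E'
from h import *
s=get_state();print(R.from_quat(s['tcp_rot']).as_matrix().round(3))
cv2.imwrite('pics/side1.png',cv2.resize(viewer.read_camera('side')[170:350,200:440],None,fx=3,fy=3,interpolation=2))
for d in viewer.pinpoint('side','keeper_knob'): 
  u,v=d['xy'][0]*640,d['xy'][1]*480;print(d['confidence'],u,v,pix2w('side',u,v,.075))
print(w2pix('side',[.6648,-.0024,.075]))
E
```

```text
time: 1.95
eef_pos: [0.4315, -0.3738, 0.2316]
tcp_rot: [0.998, -0.061, 0.0, 0.0]
contact_force: [0.4, 0.5, -0.0]
opening: 0.582
finger_force: 0.0
time: 2.95
eef_pos: [0.6671, 0.0043, 0.2312]
tcp_rot: [0.998, -0.058, 0.001, -0.001]
contact_force: [-1.9, -1.0, -0.1]
opening: 0.587
finger_force: 0.0
[[ 0.993 -0.115  0.002]
 [-0.115 -0.993  0.003]
 [ 0.001 -0.003 -1.   ]]
0.62 168.832 319.68 [ 0.43516463 -0.38154007  0.075     ]
[344.74476271 281.71617387]
```

View pics/side1.png

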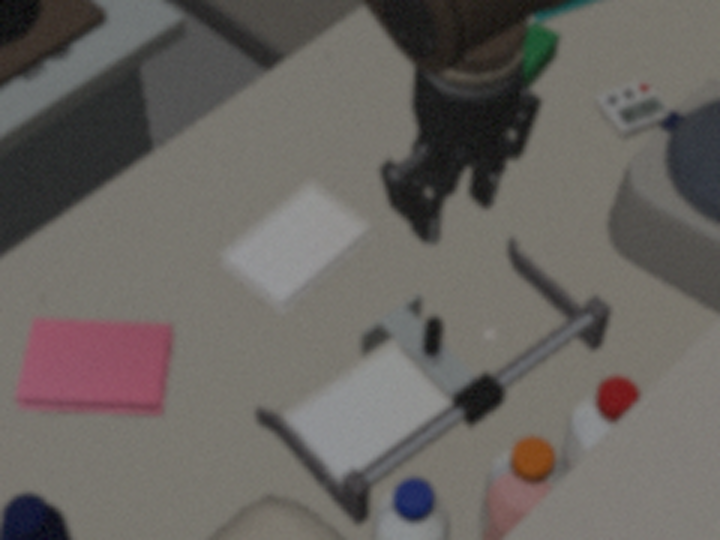

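The side picture shows the knob at about pixel (344,281), which matches the fit within 1 px, so I descend and grip it.

```bash
python3 -m handwheel '[[[0.05,-0.0015,0.0065,0.033,0],[0.05,0,0,0.035,0],[0.05,0,0,0.035,0],[0.05,0,0,0.035,0],[0.05,0,0,0.033,0],[0.05,0,0,0,0],[0.005,0,0,0,0],[0.005,0,0,0,0],[0.005,0,0,0,0],[0.005,0,0,0,0],[0.005,0,0,0,0],[0.005,0,0,0,0]]]' 25
```

```text
time: 4.05
eef_pos: [0.6644, -0.0086, 0.0637]
tcp_rot: [0.998, -0.061, 0.002, 0.001]
contact_force: [-2.7, -0.9, 7.2]
opening: 0.174
finger_force: 26.3
```

```bash
python3 -m handwheel '[[[0.005,0,0.01,-0.002,0],[0.005,0,0.01,-0.001,0],[0.005,0,0.01,0,0],[0.005,0,0.01,0,0],[0.005,0,0.01,0,0],[0.005,0,0,0,0],[0.005,0,0,0,0]]]'
```

```text
time: 4.63
eef_pos: [0.6582, -0.06, 0.0638]
tcp_rot: [0.998, -0.061, 0.003, 0.001]
contact_force: [6.4, -2.1, -3.4]
opening: 0.176
finger_force: 25.4
```

Keeper is now at about -0.061. I release it, lift, and go to the plate's right side with the tool turned a quarter.

```bash
python3 -m handwheel '[[[0.05,0,0,0,0],[0.05,0,0,0,0],[0.05,0,0,0,0],[0.05,0,0,-0.033,0],[0.05,0,0,-0.033,0],[0.05,0,0,-0.034,0],[0.05,-0.038,0.0082,0,0],[0.05,-0.038,0.0082,0,0],[0.05,-0.038,0.0082,0,0],[0.05,-0.038,0.0082,0,0],[0.05,-0.038,0.0082,0,0],[0.05,0,0,0,0]]]'
python3 -m handwheel '[[[0.05,0,0,0,-7],[0.05,0,0,0,-7],[0.05,0,0,0,-7],[0.05,0,0,0,-7],[0.05,0,0,0,-7],[0.05,0,0,0,-7],[0.05,0,0,0,-7],[0.05,0,0,0,-7],[0.05,0,0,0,-7],[0.05,0,0,0,-7],[0.05,0,0,0,-7],[0.05,0,0,0,-7]]]'
python3 -m handwheel '[[[0.05,0,0,0,-6],[0.05,0,0,0,0],[0.05,0,0,0,0]]]'
cat > look.py <<'E'
import sys
from h import *
x=[.6652,.0011,-.1214];th=x[2];Rm=np.array([[np.cos(th),-np.sin(th)],[np.sin(th),np.cos(th)]])
dk=lambda w:(Rm.T@(np.array(w)[:2]-x[:2])).round(4)
s=get_state();M=R.from_quat(s['tcp_rot']).as_matrix()
print('tcp',s['eef_pos'].round(4),'dock',dk(s['eef_pos']),'toolx yaw',np.degrees(np.arctan2(M[1,0],M[0,0])).round(2),'tilt',M[:2,2].round(3),'q6',s['qpos'][5],'op',s['opening'])
for c in('top','side'):
    im=viewer.read_camera(c)
    if len(sys.argv)>1: cv2.imwrite(f'pics/{sys.argv[1]}_{c}.png',cv2.resize(im[150:350,200:460],None,fx=3,fy=3,interpolation=2))
    for d in viewer.outline_of(c,'loose_plate')[:4]:
        k=max(cv2.findContours(d['mask'].astype(np.uint8),0,2)[0],key=cv2.contourArea)
        w=np.array([pix2w(c,*p[0],.018)[:2] for p in k]);r=cv2.minAreaRect((w*1000).astype(np.float32))
        b=cv2.boxPoints(r)/1000;e=max([b[1]-b[0],b[2]-b[1]],key=np.linalg.norm)
        a=np.degrees(np.arctan2(-e[0],e[1]));a=(a+90)%180-90
        print(c,round(d['confidence'],2),'px',k.mean((0,1)).round(),'dock',dk(b.mean(0)),'yaw',a.round(1),np.array(r[1]).round())
E
python3 look.py
```

```text
time: 5.63
eef_pos: [0.455, -0.0736, 0.16]
tcp_rot: [0.998, -0.061, -0.005, -0.001]
contact_force: [-0.1, -0.1, -1.6]
opening: 0.582
finger_force: 0.0
time: 6.63
eef_pos: [0.463, -0.0753, 0.1635]
tcp_rot: [0.78, 0.625, -0.0, -0.0]
contact_force: [-0.5, 0.2, 0.2]
opening: 0.588
finger_force: 0.0
time: 6.88
eef_pos: [0.463, -0.0753, 0.1635]
tcp_rot: [0.75, 0.662, -0.0, 0.0]
contact_force: [0.3, 0.0, -0.1]
opening: 0.587
finger_force: 0.0
tcp [ 0.463  -0.0753  0.1635] dock [-0.1914 -0.1003] toolx yaw 82.89 tilt [-0. -0.] q6 -0.25391148726722057 op 0.5866669446031361
top 0.97 px [161. 297.] dock [-0.3067  0.4632] yaw -18.9 [132.  88.]
top 0.82 px [347. 274.] dock [-0.1902 -0.0083] yaw -0.8 [128.  86.]
top 0.75 px [447. 293.] dock [-0.2167 -0.2837] yaw 75.7 [41. 84.]
top 0.45 px [495. 304.] dock [-0.2306 -0.3985] yaw 53.0 [ 20. 130.]
side 0.94 px [388. 162.] dock [-0.3008  0.461 ] yaw -13.9 [149. 107.]
side 0.84 px [228. 294.] dock [-0.1899 -0.2328] yaw -48.5 [133.  96.]
side 0.62 px [301. 250.] dock [-0.1878 -0.0111] yaw 5.7 [ 98. 144.]
```

```bash
python3 -m handwheel '[[[0.05,0,0,0.0395,0],[0.05,0,0,0.0395,0],[0.05,0,0,0.0395,0],[0.05,0,0,0.035,0],[0.05,0,0,0.0035,0],[0.05,0.01,0,0,0],[0.05,0.01,0,0,0],[0.05,0.01,0,0,0],[0.05,0.01,0,0,0],[0.05,0.01,0,0,0],[0.05,0.01,0,0,0],[0.05,0.01,0,0,0]]]'
python3 -m handwheel '[[[0.05,0.008,0,0,0],[0.05,0.006,0,0,0],[0.05,0.005,0,0,0],[0.05,0.003,0,0,0],[0.05,0.002,0,0,0],[0.05,0,0,0,0],[0.05,0,0,0,0]]]'
python3 look.py a
```

```text
time: 8.08
eef_pos: [0.4725, -0.0049, 0.0075]
tcp_rot: [0.749, 0.663, 0.001, 0.001]
contact_force: [0.6, -1.4, 0.4]
opening: 0.583
finger_force: 0.6
time: 8.67
eef_pos: [0.4741, 0.018, 0.006]
tcp_rot: [0.749, 0.663, -0.0, -0.0]
contact_force: [0.2, -0.3, -0.1]
opening: 0.586
finger_force: 0.0
tcp [0.4741 0.018  0.006 ] dock [-0.1918 -0.0064] toolx yaw 83.01 tilt [-0.001  0.   ] q6 -0.05486818395147621 op 0.5858119500985145
top 0.78 px [161. 298.] dock [-0.3071  0.4624] yaw -18.0 [131.  86.]
top 0.76 px [432. 285.] dock [-0.1945 -0.2311] yaw -48.2 [132.  90.]
top 0.72 px [311. 266.] dock [-0.181  0.091] yaw 83.2 [82. 86.]
side 0.88 px [389. 162.] dock [-0.3028  0.4598] yaw -19.1 [141. 105.]
side 0.79 px [226. 292.] dock [-0.1909 -0.2339] yaw -48.3 [131.  96.]
```

View pics/a_side.png

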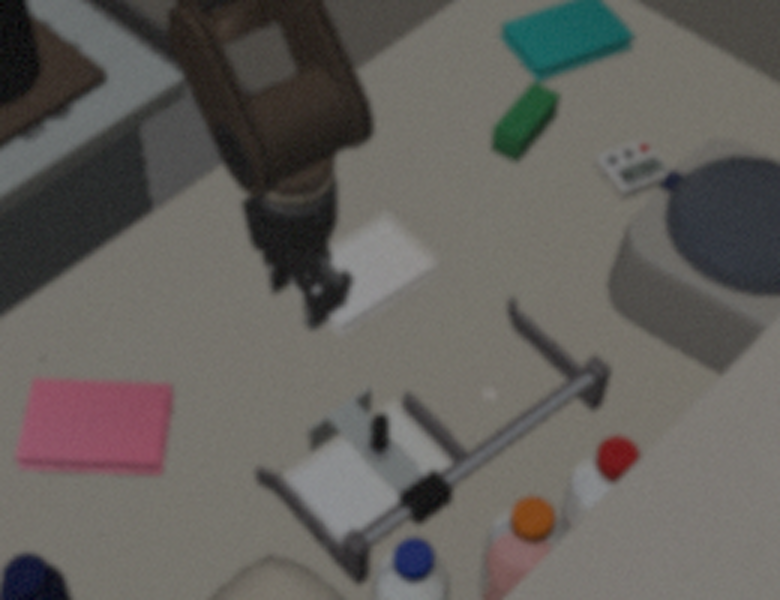

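Plate is aligned with the dock (yaw -6.8°), and the keeper is clear on the right. Now I go behind the plate.

```bash
python3 -m handwheel '[[[0.05,-0.01,0,0,0],[0.05,0,0,-0.035,0],[0.05,0,0,-0.035,0],[0.07,0,0,-0.03,0],[0.07,0.0295,-0.0193,0,0],[0.07,0.0295,-0.0193,0,0],[0.07,0.0295,-0.0193,0,0],[0.07,0,0,0,7],[0.07,0,0,0,7],[0.07,0,0,0,7],[0.07,0,0,0,7],[0.07,0,0,0,7]]]'
python3 -m handwheel '[[[0.07,0,0,0,7],[0.07,0,0,0,7],[0.07,0,0,0,7],[0.07,0,0,0,7],[0.07,0,0,0,7],[0.07,0,0,0,7],[0.07,0,0,0,7],[0.07,0,0,0,6],[0.07,0,0,0,0],[0.07,0,0,0,0]]]'
python3 look.py b
```

```text
time: 9.87
eef_pos: [0.4264, 0.1023, 0.1063]
tcp_rot: [0.915, 0.404, 0.0, 0.0]
contact_force: [0.1, 0.3, 0.1]
opening: 0.821
finger_force: 0.0
time: 10.7
eef_pos: [0.4264, 0.1024, 0.1063]
tcp_rot: [0.998, -0.06, -0.0, 0.0]
contact_force: [0.3, -0.1, -0.3]
opening: 0.819
finger_force: 0.0
tcp [0.4264 0.1024 0.1063] dock [-0.2493  0.0716] toolx yaw -6.84 tilt [-0. -0.] q6 1.69368018074188 op 0.8191375653335111
top 0.92 px [429. 285.] dock [-0.1942 -0.232 ] yaw -47.2 [131.  90.]
top 0.78 px [163. 298.] dock [-0.305   0.4623] yaw -21.3 [130.  91.]
top 0.63 px [324. 259.] dock [-0.1665  0.0671] yaw -3.2 [131.  67.]
side 0.84 px [319. 241.] dock [-0.1772  0.0624] yaw -7.8 [138.  98.]
side 0.8 px [387. 163.] dock [-0.3017  0.4584] yaw -16.2 [152. 106.]
side 0.74 px [229. 292.] dock [-0.191 -0.234] yaw -48.2 [130.  96.]
```

View pics/b_side.png

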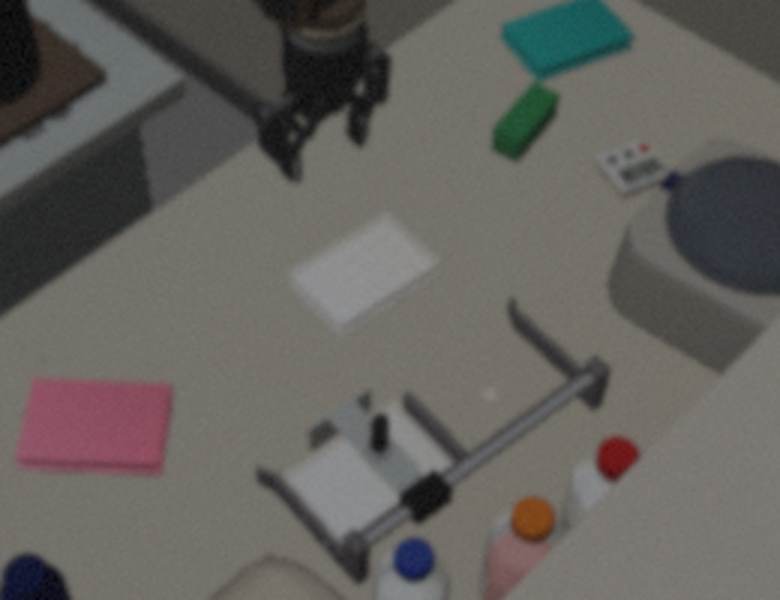

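The plate is unobstructed in the side picture, with its corners at crop (288,276), (388,214), (440,262), (342,330). I convert those and take the right and left edges from the top view.

```bash
python3 - <<'E'
from h import *
x=[.6652,.0011,-.1214];th=x[2];Rm=np.array([[np.cos(th),-np.sin(th)],[np.sin(th),np.cos(th)]])
dk=lambda w:(Rm.T@(np.array(w)[:2]-x[:2])).round(4)
for p in[(288,276),(388,214),(440,262),(342,330)]: print(dk(pix2w('side',p[0]/3+199.7,p[1]/3+149.7,.018)))
# dock references in side view: left flare tip, divider front end top, white mark
for n,p,z in(('Lflare',(512,300),.026),('Rflare',(262,470),.026),('divfront',(408,396),.026),('Lpost',(597,362),.06),('Rpost',(354,540),.06)):
  print(n,dk(pix2w('side',p[0]/3+199.7,p[1]/3+149.7,z)))
for d in viewer.outline_of('top','loose_plate'):
  m=d['mask']; c=np.argwhere(m).mean(0)
  if 280<c[1]<370:
    for v in range(248,268,4):
      u=np.flatnonzero(m[v]); 
      if len(u): print(v,dk(pix2w('top',u[0]-.5,v,.018)),dk(pix2w('top',u[-1]+.5,v,.018)))
E
```

```text
[-0.2209  0.0027]
[-0.2221  0.13  ]
[-0.1424  0.1303]
[-0.1375  0.0034]
Lflare [-0.0599  0.149 ]
Rflare [-0.0584 -0.148 ]
divfront [-0.0381  0.0006]
Lpost [0.0554 0.1407]
Rpost [ 0.0573 -0.1391]
248 [-0.1409  0.1313] [-0.1376  0.1   ]
252 [-0.1517  0.1327] [-0.1379  0.0051]
256 [-0.1624  0.1341] [-0.1483  0.004 ]
260 [-0.1728  0.1329] [-0.1587  0.003 ]
264 [-0.1832  0.1317] [-0.1691  0.0019]
```

View pics/b_top.png

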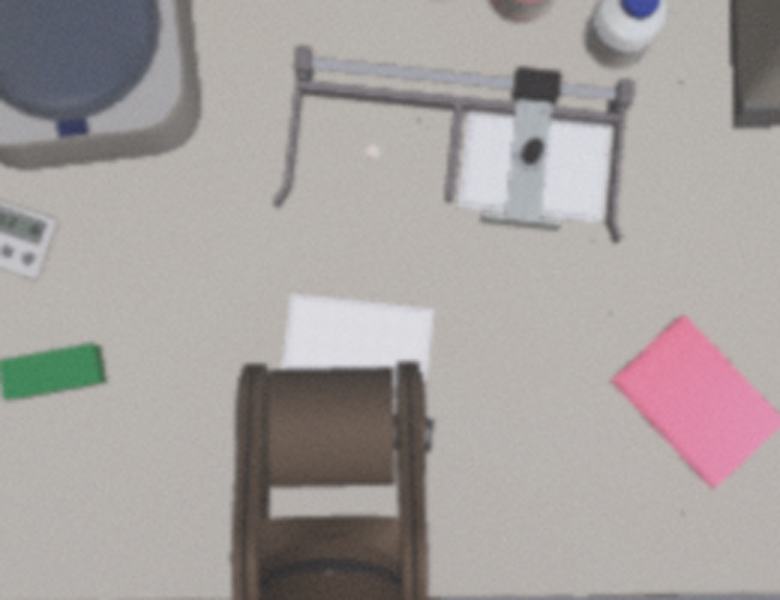

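Dock fit confirmed (flare tips ±149, divider at 0). The plate's centre is at dock y≈0.067, so it needs +5 mm. I'll add that as a slight diagonal in the push.

```bash
python3 -m handwheel '[[[0.07,0,0,0.034,0],[0.07,0,0,0.034,0],[0.07,0,0,0.03,0],[0.07,0.004,0,0.002,0],[0.07,0.007,0,0,0],[0.07,0.007,0,0,0],[0.07,0.01,-0.0007,0,0],[0.07,0.01,-0.0008,0,0],[0.07,0.01,-0.0008,0,0],[0.07,0.01,-0.0008,0,0],[0.07,0.01,-0.0008,0,0],[0.07,0.01,-0.0008,0,0]]]'
python3 -m handwheel '[[[0.07,0.008,-0.0004,0,0],[0.07,0.006,-0.0004,0,0],[0.07,0.002,0,0,0],[0.07,0,0,0,0]]]'
python3 look.py c
```

```text
time: 11.95
eef_pos: [0.5057, 0.098, 0.0067]
tcp_rot: [0.998, -0.061, 0.0, -0.0]
contact_force: [-1.4, -0.1, 1.3]
opening: 0.82
finger_force: 0.6
time: 12.28
eef_pos: [0.5211, 0.0968, 0.0063]
tcp_rot: [0.998, -0.061, 0.0, -0.0]
contact_force: [0.4, -0.6, -0.2]
opening: 0.818
finger_force: 0.0
tcp [0.5211 0.0968 0.0063] dock [-0.1547  0.0776] toolx yaw -6.97 tilt [ 0.001 -0.   ] q6 1.6846585918419699 op 0.8176117162728488
top 0.9 px [325. 225.] dock [-0.0734  0.0731] yaw -8.6 [125.  37.]
top 0.78 px [162. 298.] dock [-0.3066  0.4641] yaw -19.4 [133.  91.]
top 0.6 px [432. 287.] dock [-0.1942 -0.2323] yaw -48.3 [129.  88.]
side 0.92 px [227. 293.] dock [-0.1913 -0.2344] yaw -48.3 [132.  96.]
side 0.65 px [389. 161.] dock [-0.3032  0.4613] yaw -19.6 [143. 107.]
side 0.58 px [340. 257.] dock [-0.0969  0.0681] yaw -4.7 [135.  92.]
```

View pics/c_top.png

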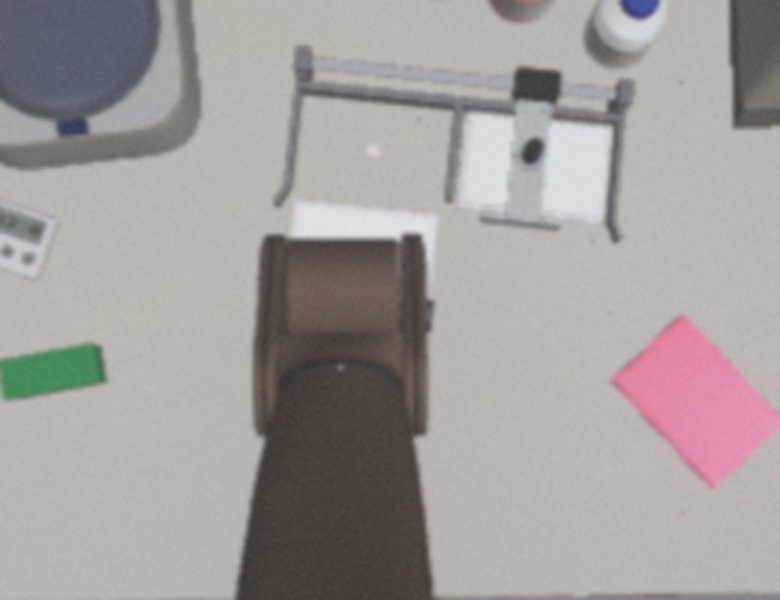

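The plate's front corners, at crop (295,202) and (438,216), lie between the left wall and the divider, with centre y≈0.073. I push straight in.

```bash
python3 -m handwheel '[[[0.07,0.01,0,0,0],[0.07,0.01,0,0,0],[0.07,0.01,0,0,0],[0.07,0.01,0,0,0],[0.07,0.01,0,0,0],[0.07,0.01,0,0,0]]]'
python3 -m handwheel '[[[0.07,0.01,0,0,0],[0.07,0.01,0,0,0],[0.07,0.007,0,0,0],[0.07,0.005,0,0,0],[0.07,0,0,0,0]]]'
python3 look.py d
```

```text
time: 12.98
eef_pos: [0.5812, 0.0894, 0.0064]
tcp_rot: [0.998, -0.061, -0.0, 0.0]
contact_force: [-1.6, 0.1, 1.5]
opening: 0.823
finger_force: 0.6
time: 13.4
eef_pos: [0.6131, 0.0855, 0.0065]
tcp_rot: [0.998, -0.061, 0.001, -0.0]
contact_force: [-0.2, 0.1, 1.2]
opening: 0.818
finger_force: 0.0
tcp [0.6131 0.0855 0.0065] dock [-0.0619  0.0775] toolx yaw -6.98 tilt [ 0.002 -0.   ] q6 1.6675103492561272 op 0.8184708029336109
top 0.95 px [434. 285.] dock [-0.1946 -0.2327] yaw -48.2 [131.  88.]
top 0.9 px [162. 298.] dock [-0.3063  0.4635] yaw -19.3 [133.  88.]
side 0.86 px [388. 162.] dock [-0.3031  0.4618] yaw -16.7 [145. 109.]
side 0.78 px [231. 293.] dock [-0.1902 -0.234 ] yaw -47.9 [129.  97.]
side 0.75 px [366. 276.] dock [-0.0071  0.0734] yaw -7.4 [130.  91.]
side 0.6 px [326. 301.] dock [-0.0041 -0.0608] yaw 80.4 [ 73. 136.]
```

Nearly home. I push on in small steps until the stop shows in the force.

```bash
python3 -m handwheel '[[[0.07,0.003,0,0,0],[0.07,0.003,0,0,0],[0.07,0.002,0,0,0],[0.07,0.001,0,0,0]]]'
python3 -m handwheel '[[[0.07,0.002,0,0,0],[0.07,0.001,0,0,0]]]'
python3 -m handwheel '[[[0.07,0.002,0,0,0],[0.07,0.001,0,0,0]]]'
```

```text
time: 13.93
eef_pos: [0.618, 0.0849, 0.0061]
tcp_rot: [0.998, -0.06, -0.004, 0.0]
contact_force: [-11.7, 0.3, 8.6]
opening: 0.817
finger_force: 5.1
time: 14.1
eef_pos: [0.6181, 0.0849, 0.006]
tcp_rot: [0.998, -0.06, -0.009, 0.0]
contact_force: [-18.1, 1.0, 14.3]
opening: 0.825
finger_force: 9.2
time: 14.27
eef_pos: [0.618, 0.085, 0.0058]
tcp_rot: [0.998, -0.06, -0.013, 0.0]
contact_force: [-26.5, 0.9, 21.2]
opening: 0.823
finger_force: 13.1
```

The stop is reached: position steady, force rising to 26 N. I back off, lift, and return to the knob.

```bash
python3 -m handwheel '[[[0.07,-0.006,0,0,0],[0.07,-0.01,0,0,0],[0.07,-0.015,0,0,0],[0.07,0,0,-0.033,0],[0.07,0,0,-0.033,0],[0.05,0,0,-0.034,0],[0.05,0,0,-0.03,0],[0.05,0.02,0.0345,0,0],[0.05,0.02,0.0345,0,0],[0.05,0.02,0.0345,0,0],[0.05,0.02,0.0345,0,0],[0.05,0,0,0,0]]]'
python3 look.py e
```

```text
time: 15.27
eef_pos: [0.6612, -0.0658, 0.1373]
tcp_rot: [0.998, -0.064, 0.003, 0.002]
contact_force: [-0.4, 0.4, 0.5]
opening: 0.587
finger_force: 0.0
tcp [ 0.6612 -0.0658  0.1373] dock [ 0.0041 -0.0669] toolx yaw -7.29 tilt [ 0.005 -0.004] q6 1.4484170943951964 op 0.5869720211261004
top 0.9 px [324. 199.] dock [-0.0041  0.0711] yaw -5.8 [133.  93.]
top 0.71 px [162. 298.] dock [-0.3067  0.4636] yaw -18.9 [133.  88.]
top 0.58 px [431. 284.] dock [-0.1946 -0.2315] yaw -48.3 [132.  90.]
side 0.91 px [236. 294.] dock [-0.1891 -0.2339] yaw -48.6 [138.  98.]
side 0.83 px [390. 162.] dock [-0.2994  0.4606] yaw -19.1 [144. 108.]
side 0.61 px [363. 276.] dock [-0.0048  0.0726] yaw -6.5 [128.  82.]
```

View pics/e_side.png

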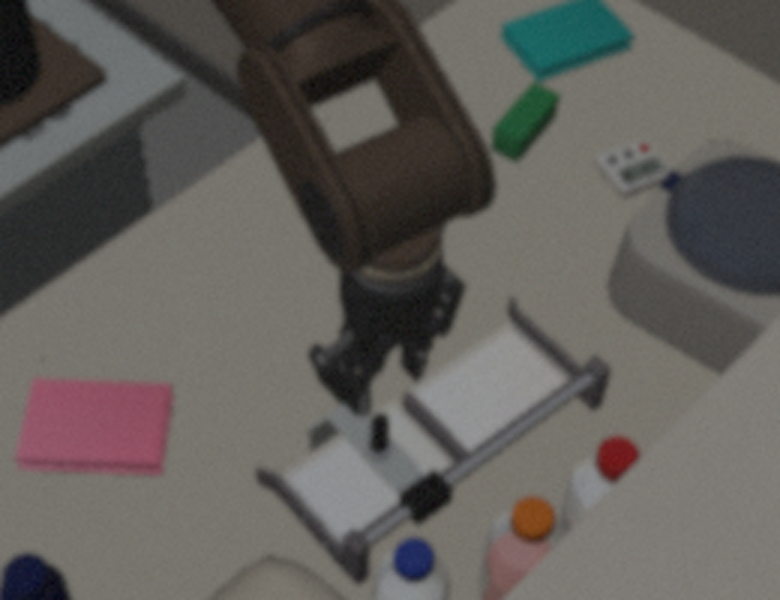

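The plate sits flush against the stop, level with the parked one. Now I grip the knob.

```bash
python3 -m handwheel '[[[0.05,-0.005,-0.005,0,0],[0.05,0,0,0.025,0],[0.05,0,0,0.025,0],[0.05,0,0,0.024,0],[0.05,0,0,0,0],[0.005,0,0,0,0],[0.005,0,0,0,0],[0.005,0,0,0,0],[0.005,0,0,0,0],[0.005,0,0,0,0],[0.005,0,0,0,0]]]' 25
python3 look.py
```

```text
time: 16.38
eef_pos: [0.6552, -0.0533, 0.0646]
tcp_rot: [0.998, -0.061, 0.001, -0.0]
contact_force: [-2.4, 1.7, 6.0]
opening: 0.171
finger_force: 25.9
tcp [ 0.6552 -0.0533  0.0646] dock [-0.0034 -0.0552] toolx yaw -6.97 tilt [0.002 0.   ] q6 1.4566194773141463 op 0.17060286473411695
top 0.92 px [163. 298.] dock [-0.3059  0.4632] yaw -18.8 [133.  88.]
top 0.85 px [322. 198.] dock [-0.0029  0.0721] yaw -7.1 [129.  89.]
top 0.81 px [429. 285.] dock [-0.1941 -0.2313] yaw -49.0 [131.  91.]
side 0.97 px [386. 163.] dock [-0.3029  0.4585] yaw -17.3 [140. 104.]
side 0.81 px [227. 293.] dock [-0.1912 -0.2343] yaw -48.3 [132.  95.]
side 0.71 px [361. 279.] dock [-0.005   0.0724] yaw -7.5 [132.  85.]
```

```bash
python3 -m handwheel '[[[0.005,0,-0.01,0,0],[0.005,0,-0.01,0,0],[0.005,0,-0.01,0,0],[0.005,0,-0.01,0,0],[0.005,0,-0.01,0,0],[0.005,0,-0.005,0,0],[0.005,0,0,0,0],[0.005,0,0,0,0]]]'
python3 look.py
```

```text
time: 17.25
eef_pos: [0.6618, 0.0018, 0.0645]
tcp_rot: [0.998, -0.061, 0.001, -0.0]
contact_force: [-2.1, 1.3, 5.7]
opening: 0.178
finger_force: 25.9
tcp [0.6618 0.0018 0.0645] dock [-0.0035  0.0003] toolx yaw -6.95 tilt [0.002 0.   ] q6 1.5409637853733191 op 0.17772136350639856
top 0.88 px [435. 287.] dock [-0.194  -0.2323] yaw -48.9 [129.  88.]
top 0.64 px [313. 199.] dock [-0.0037  0.0989] yaw 82.9 [73. 90.]
top 0.59 px [163. 297.] dock [-0.3069  0.4626] yaw -18.9 [133.  89.]
side 0.87 px [388. 162.] dock [-0.3014  0.4612] yaw -19.1 [143. 107.]
side 0.8 px [231. 293.] dock [-0.1919 -0.2325] yaw -50.6 [134. 101.]
side 0.76 px [367. 276.] dock [-0.0037  0.0821] yaw -7.1 [108.  80.]
```

Keeper at about 0. I release gently, lift, draw back, and check.

```bash
python3 -m handwheel '[[[0.04,0,0,0,0],[0.04,0,0,0,0],[0.04,0,0,0,0],[0.04,0,0,-0.03,0],[0.04,0,0,-0.035,0],[0.04,0,0,-0.035,0],[0.04,-0.038,0,-0.01,0],[0.04,-0.038,0,0,0],[0.04,-0.038,0,0,0],[0.04,-0.038,0,0,0],[0.04,-0.035,0,0,0],[0.04,0,0,0,0]]]'
python3 look.py f
python3 - <<'E'
import cv2,numpy as np
a=cv2.imread('pics/f_top.png')[:330];b=cv2.imread('pics/f_side.png')[200:]
cv2.imwrite('pics/f.png',cv2.resize(np.vstack([a[0:270],b]),None,fx=.88,fy=.88))
E
```

```text
time: 18.45
eef_pos: [0.4681, 0.0253, 0.1692]
tcp_rot: [0.998, -0.06, -0.004, -0.0]
contact_force: [0.4, 1.2, -1.8]
opening: 0.47
finger_force: 0.0
tcp [0.4681 0.0253 0.1692] dock [-0.1986  0.0002] toolx yaw -6.93 tilt [-0.008  0.001] q6 1.528753437287928 op 0.46993675907231436
top 0.88 px [322. 199.] dock [-0.0035  0.0749] yaw -6.3 [126.  91.]
top 0.74 px [163. 298.] dock [-0.3064  0.4636] yaw -20.2 [136.  89.]
top 0.56 px [437. 285.] dock [-0.1933 -0.2333] yaw -48.4 [132.  91.]
side 0.65 px [231. 292.] dock [-0.1913 -0.2345] yaw -48.2 [132.  96.]
side 0.64 px [366. 274.] dock [-0.0036  0.0808] yaw -7.5 [110.  83.]
```

View pics/f.png

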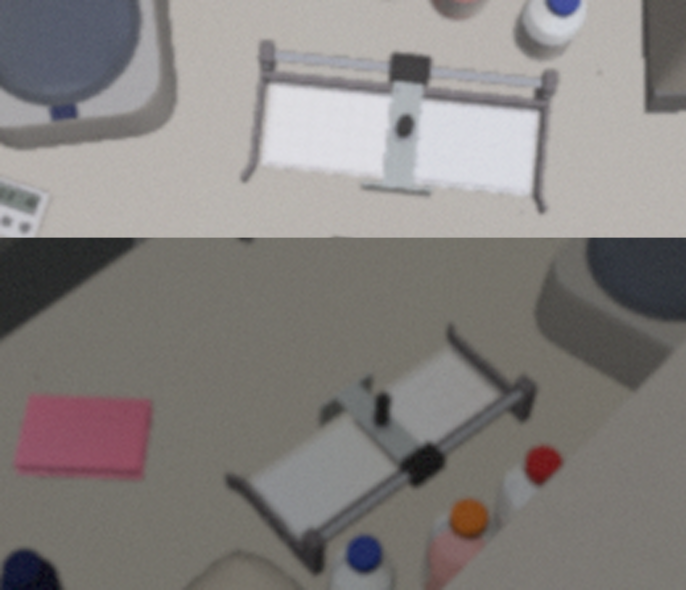

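Both plates are flush at the stop. The keeper carriage, at (410,68), is midway between the posts at (267,52) and (549,80).

```bash
python3 -c "
from plant import sign_off; print(sign_off())"
```

```text
the job is handed in; nothing more can be done
None
```

The loose plate is home against the stop in the left bay, the keeper is at mid-rail across both plates, nothing else was moved, and the job was handed in after about 19 s of robot time.

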